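# Lock the height stop of the film copying stage

### The job

On the film copying stage, run the red hexagon lock nut clockwise down the threaded stud onto the brass set nut and tighten it there until it takes about 0.3 N m more torque than it did running free (never as much as 0.6 N m more, which would crush the seat), then let go so that it stays locked. The brass set nut holds the film height: it must not be turned. Leave the film canister, the loupe and the lens cap where they are.

Things in the scene. Friction and masses are not known exactly. Their poses are not given: they have to be found in the camera images.
- stage: Film copying stage, fixed to the desk: aluminium frame on rubber feet, white deck 300 x 240 mm with its top 85 mm above the desk, a black film carrier (39 mm high, 90 mm or more from the stud) on its +x half, an upright steel stud on its -x half at x = -75, y = +45 mm. Origin: under its centre, on the desk; z up.
- stud_top (a point): Centre of the top of the vertical threaded steel stud, 70 mm above the deck. The stud is 16 mm across. Right-hand thread, 8 mm of travel per turn: clockwise seen from above drives a nut down.
- lock_nut: Red hexagon lock nut, silver top, on the stud: 32 mm across flats (37 over corners), 18 mm high; a black 25 mm collar under it enters the set nut. Origin: on the stud's axis at the hexagon's underside, z up. Two flats face its own +x and -x, the rest follow every 60 degrees. Starts 7.5 to 8.7 mm above the set nut's top; moves only along the thread. Running free takes 0.3 N m (friction ring).
- set_nut: Round knurled brass set nut: 28 mm across, 14 mm high, 1.2 N m to turn. Origin: on the stud's axis at its underside. Its springy seat is inside, out of sight: the lock nut meets it after 0.35 to 0.8 turn, 1 to 6 mm still open between hexagon and brass, so feel for it. Then torque climbs by about 1.9 N m per radian. At a standstill friction may hide up to 0.3 N m either way: compare like moves.
- set_mark (a point): White mark on the rim of the set nut, 14 mm from the stud's axis, 7 mm above the set nut's underside; it shows whether the set nut has been turned.
- canister: Bystander: black film canister with grey lid, 33 mm across, 52 mm high, loose on the deck. Origin: centre of its underside.
- loupe: Bystander: dark steel loupe, 44 mm across, 50 mm high, loose on the desk. Origin: centre of its underside.
- lens_cap: Bystander: black lens cap, 58 mm across, 9 mm thick, loose on the desk. Origin: centre of its underside.

How it is judged:
By the outcome, as a careful person would: the job done as asked, in the order asked, and still so for the second after the job is handed in, with the robot touching nothing.
It also fails if it takes over 64 s, if anything falls off the work surface, if the arm or the gripper's body presses on something with over 40 N, if the wrist force passes 120 N, or if a joint passes its speed limit or range.

### The arm

A 6-joint arm with a two-finger parallel gripper is mounted at the origin on the work surface. World frame = base frame: x ahead of the robot, y to its left, z up, the work surface at z = 0. Lengths are in m, angles in rad, forces in N, time in s.
With the tool pointing down it reaches from about 0.35 to 0.775 m from the base axis. Payload 7.3 kg.
Tool frame: the origin (TCP) lies at the very end of the fingers, on their centre line; the grasp point (between the pads) lies 19 mm behind it (pinch_z is the distance from the TCP to the grasp point, in m); z points along the fingers, y is the line along which they close (so a half turn about z gives the same grasp; the last joint's range is limited). The gripper opens to 92 mm and grips with 3 to 60 N. Pads are 19 mm wide; open, the fingers measure 130 mm over their backs; the gripper's body (75 mm by 190 mm) begins 47 mm behind the grasp point.
Start: joints at [1.167, 0.342, 1.524, -0, 1.275, -0.146], TCP at [0.134, 0.508, 0.227] pointing down, gripper open.
Joint ranges: [-2.53, 2.53], [-0.77, 2.02], [0.04, 2.7], [-1, 4.14], [0.28, 2.66], [-3.11, 3.11]. Speed limits (rad/s): [2.57, 2.57, 3.14, 3.14, 3.14, 3.14].

### API

Orientations are given as [roll, pitch, yaw] about the fixed x, y, z axes, in that order (R = Rz(yaw) Ry(pitch) Rx(roll)).
In Python, from cell import * gives the robot as it stands.
- The arm moves only by the tool arm_command, never from a script. Its arguments are lists of equal length, an entry for each row: "fingers": the gripper command: -1 is fully open, 1 is shut, values between are in proportion; "travel": the shift along the tool's x, y, z in m, a list of three; "dr": the turn, a rotation vector about the tool's x, y, z in degrees, a list of three. In form: {"fingers": [fingers, ...], "travel": [[x, y, z], ...], "dr": [[wx, wy, wz], ...]}. A call has 1 to 8 rows; each row is the pose to reach, as a shift and turn from the pose commanded when the call began, along the tool's axes at that moment; what a row does not reach only later rows make up. A row lasts 1/12 s, in which the tool goes at most 41.7 mm and 7.16 degrees, less where a joint would pass 70% of its speed; a pose out of reach is approached as far as the arm can. A call with a gripper value outside its range is refused whole. The fingers move at their own pace and stop on an object; "squeeze" is the grip in N (left out, the last holds). Time passes only in rows, so rows that repeat a pose let the fingers close. It gives the time, the measured TCP pose, the force, the opening and the grip force at its end, in the units of the state.
- observe(): the state, without advancing time (a new reading comes with each control period).
- read_camera(name): name is "scene" or "top" or "wrist"; returns a dict with "color" (384x512x3 uint8, blue, green, red), "z_map" (384x512 float32, m along the optical axis (not along the pixel's ray), 0 where there is no reading), "fx", "fy", "cx", "cy" (pixels), "R" (3x3) and "t" (3): a world point X has camera coordinates R X + t. Camera axes: x right, y down, z forward; pixel columns grow to the right and rows downward; lengths in m; the calibration is good to about 2 mm. A picture is of the moment at which its call begins.
- hand_in(): hands the job in; it is judged then, once.
The state is a dict: "time": time; "qpos": joint angles; "qvel": joint speeds; "joint_efforts": joint torques, N m; "tool_pos": TCP position; "tool_rot": TCP orientation; "contact_force": force on the tool from outside, world axes, zero at the start; "torque": the same for the moment, N m; "opening": finger opening in m; "grip_force": force on a finger pad.
Only numpy, scipy, OpenCV 4.12 (cv2) and the standard library are available. Lean on these libraries where they do the work, as an engineer would, in place of code of your own. Each camera call takes 0.05 s, during which the arm holds its last target. There are 200 camera calls.

## Working session

There is one attempt and no reset: what is moved stays moved. The work goes in short steps, Python scripts to look and compute and a tool call to move; the robot and the scene stay as the last step left them, time stands still between calls to the robot, and variables do not carry over. Pictures are saved under pics/ and viewed, at most 10 in all, crops included, and the job is handed in when it is done.

Besides the shell and the picture viewer there is one more tool, called by a JSON object that holds its "name" and its "arguments". arm_command: Moves the arm, as the interface text tells. Its arguments: {"type":"object","properties":{"fingers":{"type":"array","items":{"type":"number"}},"travel":{"type":"array","items":{"type":"array","items":{"type":"number"}}},"dr":{"type":"array","items":{"type":"array","items":{"type":"number"}}},"squeeze":{"type":"number"}},"required":["fingers","travel","dr"]}

```bash
mkdir -p pics; ls; python3 - <<'E'
from cell import *
import cv2,numpy as np
s=observe();print({k:np.round(v,3).tolist() for k,v in s.items()})
ims=[]
for n in("scene","top","wrist"):
    c=read_camera(n);np.savez(f'{n}0.npz',**c);ims.append(c['color']);print(n,c['fx'],c['R'].round(3).tolist(),c['t'].round(3))
ims.append(np.zeros_like(ims[0]))
m=np.vstack([np.hstack(ims[:2]),np.hstack(ims[2:])])
cv2.imwrite('pics/a.png',cv2.resize(m,(800,600),interpolation=cv2.INTER_AREA))
E
```

```text
pics
{'time': 0.0, 'qpos': [1.167, 0.343, 1.525, -0.0, 1.275, -0.146], 'qvel': [0.0, 0.0, 0.0, 0.001, -0.0, 0.002], 'joint_efforts': [-0.002, -43.124, -24.422, 0.072, 0.056, -0.0], 'tool_pos': [0.134, 0.507, 0.226], 'tool_rot': [-3.14, -0.0, 2.884], 'contact_force': [-0.56, 0.26, -0.286], 'torque': [-0.038, 0.045, 0.046], 'grip_force': 0.0, 'opening': 0.092}
scene 350.4154673949563 [[0.09, 0.996, -0.025], [0.555, -0.071, -0.829], [-0.827, 0.061, -0.559]] [-0.046 -0.158  1.327]
top 367.86337825895447 [[0.025, -1.0, -0.014], [-0.992, -0.023, -0.127], [0.127, 0.017, -0.992]] [-0.016  0.488  1.021]
wrist 335.72600503262413 [[0.254, 0.967, -0.001], [0.924, -0.242, 0.297], [0.287, -0.076, -0.955]] [-0.524 -0.038  0.391]
```

View pics/a.png

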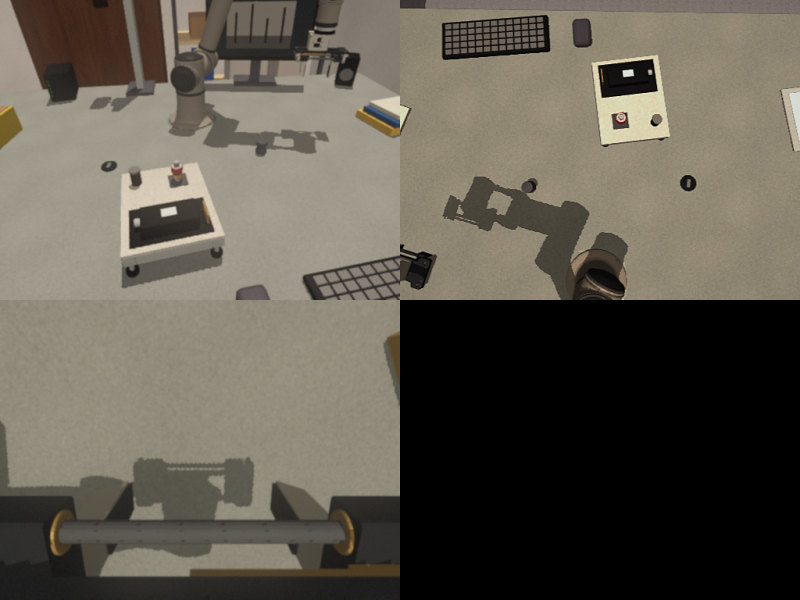

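The montage shows the red nut at about (177,172) in the scene view and (621,118) in the top view. The canister is next to it at (135,176) and (656,120). Next I'll triangulate.

```bash
cat > h.py <<'E'
import numpy as np,cv2
def red(im):
    h=cv2.cvtColor(im,cv2.COLOR_BGR2HSV);return (((h[...,0]<8)|(h[...,0]>172))&(h[...,1]>130)&(h[...,2]>60)).astype(np.uint8)
def big(m):
    n,l,s,c=cv2.connectedComponentsWithStats(m);i=1+np.argmax(s[1:,4]);return l==i,s[i],c[i]
def ray(c,u,v):
    d=c['R'].T@np.array([(u-c['cx'])/c['fx'],(v-c['cy'])/c['fy'],1]);return -c['R'].T@c['t'],d
def plane(c,u,v,z):
    o,d=ray(c,u,v);return o+d*(z-o[2])/d[2]
def cloud(c):
    v,u=np.mgrid[:384,:512];z=c['z_map'].astype(float)
    P=np.stack([(u-c['cx'])/c['fx']*z,(v-c['cy'])/c['fy']*z,z],-1)-c['t'];P=P@c['R'];P[z==0]=np.nan;return P
E
python3 - <<'E'
from h import *
C={n:dict(np.load(n+'0.npz')) for n in('scene','top')}
for n,c in C.items():
    m,s,ct=big(red(c['color']));P=cloud(c);print(n,s,ct,np.nanmedian(P[m],0),np.nanmin(P[m],0),np.nanmax(P[m],0))
P=cloud(C['top']);z=P[...,2]
dm=((z>.07)&(z<.1)).astype(np.uint8);m,s,ct=big(dm);print('deck z',np.nanmedian(z[m]))
cn=max(cv2.findContours(m.astype(np.uint8),0,2)[0],key=cv2.contourArea)
b=cv2.boxPoints(cv2.minAreaRect(cn))
print('deck corners',[plane(C['top'],u,v,.085)[:2].round(3).tolist() for u,v in b])
a=[]
for n in C:
    c=C[n];im=c['color'];r=big(red(im))[2].astype(int)
    k=im[r[1]-50:r[1]+40,r[0]-60:r[0]+60];a.append(cv2.resize(k,None,fx=5,fy=5,interpolation=cv2.INTER_CUBIC)[:,:395 if 0 else 600])
for f in ((z>.125)&(z<.15),(z>.15)&(z<.18),):
    n,l,s,ct=cv2.connectedComponentsWithStats(f.astype(np.uint8))
    for i in range(1,n):
        if s[i,4]>15: print(s[i],np.nanmean(P[l==i],0).round(3))
cv2.imwrite('pics/b.png',cv2.resize(np.vstack(a),(400,600),interpolation=cv2.INTER_AREA))
E
```

```text
scene [220 215  13   8  49] [226.34693878 218.6122449 ] [ 0.57454196 -0.07045995  0.13228938] [ 0.56835102 -0.0856409   0.12488188] [ 0.57939445 -0.05850437  0.13974489]
top [276 150  13   8  29] [281.44827586 155.        ] [ 0.54758601 -0.06687169  0.13872932] [ 0.54245164 -0.08816967  0.08889322] [ 0.56084325 -0.05355279  0.14236864]
deck z 0.08593632582772397
deck corners [[0.772, 0.039], [0.808, -0.209], [0.507, -0.243], [0.473, -0.004]]
[285  89  13  15  40] [ 0.715 -0.091  0.126]
[276 144  13  14 106] [ 0.558 -0.069  0.14 ]
[323 146  12  13 128] [ 0.558 -0.19   0.137]
[280 146   6   7  35] [ 0.559 -0.069  0.155]
[221 356  13  22  59] [0.037 0.054 0.16 ]
```

View pics/b.png

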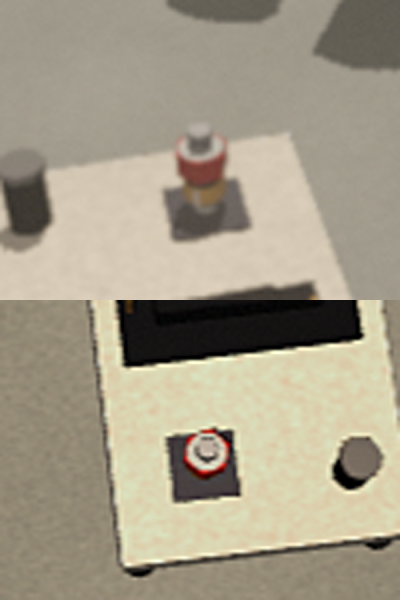

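The stud is at about (0.559, -0.069), the nut top at z≈0.142 and the stud top at z≈0.155. I'll move above it and turn the wrist back so that one long clockwise stroke is possible.

{"name": "arm_command", "arguments": {"fingers": [-1, -1, -1, -1, -1, -1, -1, -1], "travel": [[-0.032, -0.026, 0], [-0.064, -0.051, 0], [-0.096, -0.077, 0], [-0.128, -0.103, 0], [-0.16, -0.128, 0], [-0.192, -0.154, 0], [-0.224, -0.18, 0], [-0.256, -0.206, 0]], "dr": [[0, 0, 0], [0, 0, 0], [0, 0, 0], [0, 0, 0], [0, 0, 0], [0, 0, 0], [0, 0, 0], [0, 0, 0]]}}

```text
time: 0.82
tool_pos: [0.3294, 0.2414, 0.2267]
tool_rot: [3.141, 0.0, 2.884]
contact_force: [1.2, 0.3, 0.4]
opening: 0.0919
grip_force: 0.0
```

{"name": "arm_command", "arguments": {"fingers": [-1, -1, -1, -1, -1, -1, -1, -1], "travel": [[-0.032, -0.026, 0], [-0.064, -0.051, 0], [-0.096, -0.077, 0], [-0.128, -0.103, 0], [-0.16, -0.128, 0], [-0.192, -0.154, 0], [-0.224, -0.18, 0], [-0.256, -0.206, 0]], "dr": [[0, 0, -7], [0, 0, -14], [0, 0, -21], [0, 0, -28], [0, 0, -35], [0, 0, -42], [0, 0, -49], [0, 0, -56]]}}

```text
time: 1.48
tool_pos: [0.5037, 0.0057, 0.2266]
tool_rot: [3.141, -0.0, -2.514]
contact_force: [0.7, 1.0, 1.2]
opening: 0.0918
grip_force: 0.0
```

```bash
cat > st.py <<'E'
from cell import *
import numpy as np
def go(x,y,z,yawdeg):
    s=observe();p=s['tool_pos'];a=s['tool_rot'][2];d=np.array([x,y,z])-p
    X=np.array([np.cos(a),np.sin(a),0]);Y=np.array([np.sin(a),-np.cos(a),0])
    print('t',s['time'],'pos',np.round(p,4),'rot',np.round(np.degrees(s['tool_rot']),2),'q',np.round(s['qpos'],3),'F',np.round(s['contact_force'],2),'M',np.round(s['torque'],3),'op',s['opening'])
    print('travel',np.round([d@X,d@Y,-d[2]],4),'drz',round(-((yawdeg-np.degrees(a)+180)%360-180),1))
E
python3 -c "
from st import *
go(.559,-.069,.23,232)"
```

```text
t 1.4833 pos [0.5037 0.0057 0.2266] rot [ 179.98   -0.   -144.05] q [-0.141  0.303  1.581  0.     1.258 -2.339] F [0.71 1.01 1.24] M [0.13  0.023 0.061] op 0.09176667529875432
travel [-0.0009 -0.0929 -0.0034] drz -16.1
```

{"name": "arm_command", "arguments": {"fingers": [-1, -1, -1, -1, -1, -1], "travel": [[0, -0.03, 0], [0, -0.06, 0], [0, -0.08, 0], [-0.001, -0.093, -0.003], [-0.001, -0.093, -0.003], [-0.001, -0.093, -0.003]], "dr": [[0, 0, -5], [0, 0, -10], [0, 0, -14], [0, 0, -16], [0, 0, -16], [0, 0, -16]]}}

```text
time: 1.98
tool_pos: [0.5579, -0.0679, 0.2291]
tool_rot: [3.14, -0.0, -2.243]
contact_force: [-0.4, 0.1, 0.0]
opening: 0.0917
grip_force: 0.0
```

```bash
python3 - <<'E'
from st import *
from h import *
go(.559,-.069,.23,232)
c=read_camera('wrist');np.savez('w1.npz',**c);P=cloud(c)
m,s,ct=big(red(c['color']));print(s,ct,np.nanmedian(P[m],0))
cv2.imwrite('pics/c.png',cv2.resize(c['color'],(768,576)))
z=P[...,2]
for f in ((z>.135)&(z<.147),(z>.15)&(z<.16)):
    b,s,ct=big(f.astype(np.uint8));print(s,ct,np.nanmean(P[b],0))
E
```

```text
t 1.9833 pos [ 0.5579 -0.0679  0.2291] rot [ 1.7993e+02 -1.0000e-02 -1.2851e+02] q [-0.258  0.409  1.415  0.     1.319 -2.727] F [-0.38  0.05  0.01] M [0.104 0.151 0.039] op 0.09173556292438896
travel [ 0.0002 -0.0016 -0.0009] drz -0.5
[248 172  14   5  36] [254.16666667 173.97222222] [ 0.54883308 -0.08519302  0.13884196]
[ 125   39   47   50 1817] [147.68684645  63.45349477] [ 0.55798734 -0.19240133  0.13698873]
[243 190  23  22 396] [253.6489899  200.58838384] [ 0.5592836  -0.07246524  0.15466655]
```

View pics/c.png

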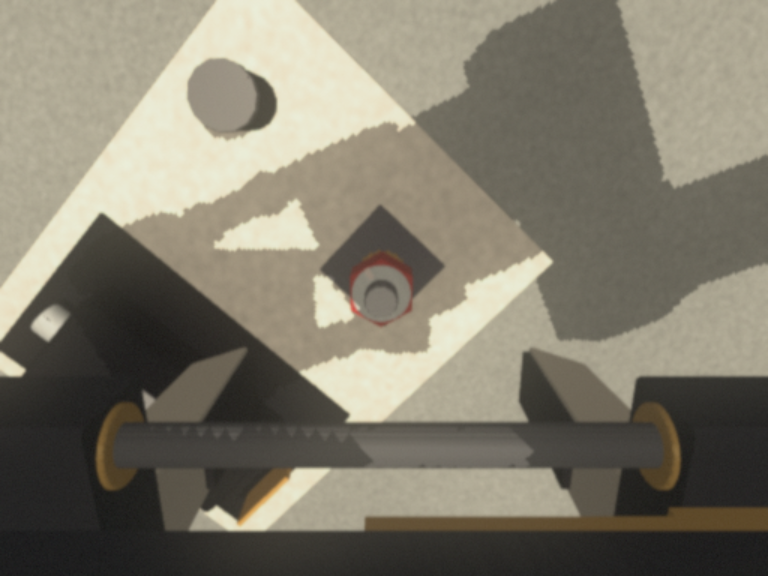

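The nut is at (381,290) in the 768-wide picture, with vertices at top (380,250) and bottom (380,325). Its flats therefore already face the fingers, nearly along tool y. I'll measure the angle and centre.

```bash
python3 - <<'E'
from h import *
c=dict(np.load('w1.npz'));im=c['color'];P=cloud(c);z=P[...,2]
h=cv2.cvtColor(im,cv2.COLOR_BGR2HSV)
m=((h[...,0]<10)|(h[...,0]>170))&(h[...,1]>80);roi=np.zeros_like(m);roi[160:222,228:282]=1;m&=roi
near=roi&(z>.132)&(z<.146);print(m.sum(),near.sum(),np.nanpercentile(z[near],[5,25,50,75,95]))
for nm,f in (('red',m),('z',near)):
    v,u=np.nonzero(f);Q=np.array([plane(c,a,b,.141)[:2] for a,b in zip(u,v)])
    print(nm,'mid',((Q.max(0)+Q.min(0))/2).round(4))
    W=[]
    for a in range(0,180,3):
        p=Q@[np.cos(np.radians(a)),np.sin(np.radians(a))];W.append(np.ptp(p))
    W=np.array(W);print((W*1e3).round(1).tolist())
    S=W.reshape(3,20).mean(0);print('mean60',(S*1e3).round(1).tolist(),'min at',3*S.argmin())
# stud top centre
b=big((roi&(z>.152)&(z<.158)).astype(np.uint8))[2];print('stud',plane(c,*b,.155).round(4))
k=im[155:225,215:290];cv2.imwrite('pics/d.png',cv2.resize(k,None,fx=8,fy=8,interpolation=cv2.INTER_CUBIC))
E
```

```text
452 1078 [0.13668212 0.14012431 0.14064997 0.14120931 0.1420778 ]
red mid [ 0.5583 -0.0737]
[37.5, 37.4, 37.3, 37.1, 36.9, 36.6, 36.2, 36.0, 36.3, 36.9, 37.7, 38.4, 38.9, 39.4, 39.7, 40.0, 40.1, 40.2, 40.1, 40.0, 39.7, 39.3, 38.8, 38.3, 37.6, 36.8, 35.9, 35.1, 35.5, 36.0, 36.5, 36.8, 37.0, 37.2, 37.3, 37.4, 37.3, 37.1, 36.9, 36.6, 36.2, 35.7, 35.3, 34.7, 34.1, 33.4, 32.5, 32.3, 32.9, 33.5, 34.0, 34.4, 35.0, 35.6, 36.2, 36.6, 36.9, 37.2, 37.4, 37.5]
mean60 [37.8, 37.5, 37.1, 36.7, 36.2, 35.6, 34.9, 34.5, 34.9, 35.5, 36.0, 36.5, 37.0, 37.4, 37.7, 38.0, 38.1, 38.2, 38.1, 38.0] min at 21
z mid [ 0.5592 -0.0725]
[36.7, 36.4, 36.1, 35.7, 35.2, 34.5, 34.0, 33.6, 34.4, 35.3, 36.0, 36.7, 37.3, 37.8, 38.2, 38.5, 38.6, 38.7, 38.6, 38.5, 38.2, 37.9, 37.4, 36.9, 36.2, 35.4, 34.6, 33.7, 34.0, 34.4, 35.0, 35.5, 35.9, 36.2, 36.5, 36.7, 36.7, 36.7, 36.5, 36.3, 35.9, 35.5, 35.1, 34.6, 34.0, 33.3, 32.5, 31.7, 31.7, 32.6, 33.5, 34.2, 34.9, 35.5, 35.9, 36.3, 36.6, 36.8, 36.8, 36.8]
mean60 [37.0, 36.6, 36.2, 35.7, 35.1, 34.4, 33.7, 33.0, 33.3, 34.1, 34.8, 35.5, 36.0, 36.5, 36.9, 37.1, 37.3, 37.4, 37.3, 37.2] min at 21
stud [ 0.5593 -0.0725  0.155 ]
```

View pics/d.png

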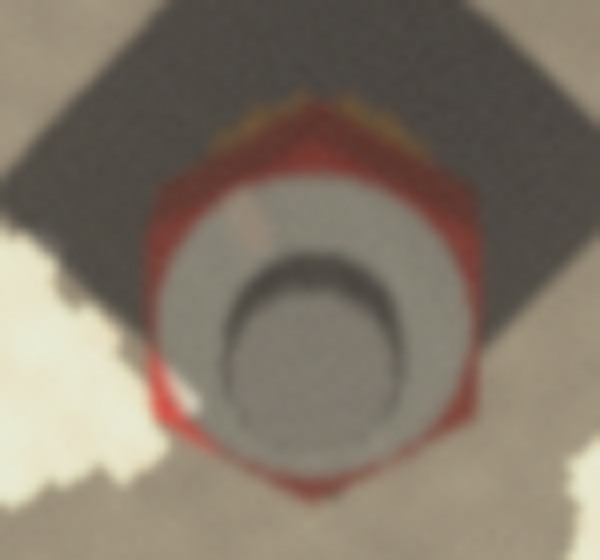

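The flats' normal is at 141.5° and tool y is at 141.5°, so they are aligned. The centre is about (0.559, -0.0725). I'll go down and close gently first, to see whether the grip is centred.

{"name": "arm_command", "arguments": {"fingers": [-1, -1, -1, -1, -1, -1, -1, -1], "travel": [[0.0025, -0.0035, 0.02], [0.0025, -0.0035, 0.045], [0.0025, -0.0035, 0.07], [0.0025, -0.0035, 0.09], [0.0025, -0.0035, 0.105], [0.0025, -0.0035, 0.111], [0.0025, -0.0035, 0.111], [0.0025, -0.0035, 0.111]], "dr": [[0, 0, 0], [0, 0, 0], [0, 0, 0], [0, 0, 0], [0, 0, 0], [0, 0, 0], [0, 0, 0], [0, 0, 0]]}}

```text
time: 2.7
tool_pos: [0.5594, -0.0712, 0.1194]
tool_rot: [-3.141, 0.0, -2.24]
contact_force: [0.7, -0.7, -0.1]
opening: 0.092
grip_force: 0.0
```

```bash
python3 -c "
from st import *
go(.559,-.0725,.118,231.5)"
```

```text
t 2.7 pos [ 0.5594 -0.0712  0.1194] rot [-1.7997e+02  2.0000e-02 -1.2836e+02] q [-0.263  0.516  1.564  0.     1.061 -2.735] F [ 0.67 -0.66 -0.06] M [0.091 0.031 0.008] op 0.09200735158818955
travel [ 0.0013 -0.0005  0.0014] drz 0.1
```

{"name": "arm_command", "arguments": {"fingers": [0.2, 0.4, 0.6, 0.8, 1, 1, 1, 1], "travel": [[0, 0, 0], [0, 0, 0], [0, 0, 0], [0, 0, 0], [0, 0, 0], [0, 0, 0], [0, 0, 0], [0, 0, 0]], "dr": [[0, 0, 0], [0, 0, 0], [0, 0, 0], [0, 0, 0], [0, 0, 0], [0, 0, 0], [0, 0, 0], [0, 0, 0]], "squeeze": 12}}

```text
time: 3.37
tool_pos: [0.5593, -0.0718, 0.1187]
tool_rot: [3.142, 0.0, -2.241]
contact_force: [0.7, -0.5, 0.5]
opening: 0.0431
grip_force: 0.0
```

```bash
python3 -c "
from st import *
go(.559,-.0725,.118,231.5)"
```

```text
t 3.3667 pos [ 0.5593 -0.0718  0.1187] rot [ 180.      0.   -128.39] q [-0.264  0.517  1.564  0.     1.06  -2.735] F [ 0.71 -0.46  0.5 ] M [0.039 0.043 0.016] op 0.04307465920602781
travel [ 0.0007 -0.0002  0.0007] drz 0.1
```

{"name": "arm_command", "arguments": {"fingers": [1, 1, 1, 1, 1, 1], "travel": [[0.0005, 0, 0.0005], [0.0005, 0, 0.0005], [0.0005, 0, 0.0005], [0.0005, 0, 0.0005], [0.0005, 0, 0.0005], [0.0005, 0, 0.0005]], "dr": [[0, 0, 0], [0, 0, 0], [0, 0, 0], [0, 0, 0], [0, 0, 0], [0, 0, 0]]}}

```text
time: 3.87
tool_pos: [0.5589, -0.0722, 0.1181]
tool_rot: [3.141, -0.0, -2.241]
contact_force: [-0.3, 0.0, -0.2]
opening: 0.0318
grip_force: 12.0
```

```bash
python3 -c "
from st import *
go(.559,-.0725,.118,231.5)"
```

```text
t 3.8667 pos [ 0.5589 -0.0722  0.1181] rot [ 1.7999e+02 -1.0000e-02 -1.2839e+02] q [-0.264  0.517  1.566 -0.     1.059 -2.736] F [-0.29  0.02 -0.2 ] M [ 0.036  0.114 -0.109] op 0.031814106865102304
travel [ 0.0002 -0.0003  0.0001] drz 0.1
```

Good grip: opening is 31.8 mm with near-zero side force. Now I'll squeeze harder and run it clockwise, following the thread at 0.022 mm/deg.

{"name": "arm_command", "arguments": {"fingers": [1, 1, 1, 1, 1, 1, 1, 1], "travel": [[0, 0, 0], [0, 0, 0], [0, 0, 0.0001], [0, 0, 0.0002], [0, 0, 0.0003], [0, 0, 0.0004], [0, 0, 0.0005], [0, 0, 0.0005]], "dr": [[0, 0, 0], [0, 0, 0], [0, 0, 4], [0, 0, 8], [0, 0, 12], [0, 0, 16], [0, 0, 20], [0, 0, 24]], "squeeze": 45}}

```text
time: 4.53
tool_pos: [0.5587, -0.0719, 0.1176]
tool_rot: [3.141, -0.001, -2.662]
contact_force: [-1.2, 1.0, -0.7]
opening: 0.0315
grip_force: 45.0
```

```bash
cat > m.py <<'E'
from cell import *
import numpy as np
s=observe();a=np.degrees(s['tool_rot'][2])
print('t %.2f'%s['time'],'pos',np.round(s['tool_pos'],4),'turn %.2f'%((-128.4-a+20)%360-20),'F',np.round(s['contact_force'],1),'M',np.round(s['torque'],3),'j',np.round(s['joint_efforts'][[0,5]] if hasattr(s['joint_efforts'],'shape') else [s['joint_efforts'][0],s['joint_efforts'][5]],3),'q6 %.3f'%s['qpos'][5],'op %.4f grip %.1f'%(s['opening'],s['grip_force']))
E
python3 m.py
```

```text
t 4.53 pos [ 0.5587 -0.0719  0.1176] turn 24.13 F [-1.2  1.  -0.7] M [0.177 0.182 0.289] j [-0.559 -0.809] q6 -2.314 op 0.0315 grip 45.0
```

{"name": "arm_command", "arguments": {"fingers": [1, 1, 1, 1, 1, 1, 1, 1], "travel": [[0, 0, 0.0001], [0, 0, 0.0002], [0, 0, 0.0003], [0, 0, 0.0004], [0, 0, 0.0005], [0, 0, 0.0005], [0, 0, 0.0006], [0, 0, 0.0007]], "dr": [[0, 0, 4], [0, 0, 8], [0, 0, 12], [0, 0, 16], [0, 0, 20], [0, 0, 24], [0, 0, 28], [0, 0, 32]]}}

```text
time: 5.2
tool_pos: [0.5586, -0.0714, 0.1169]
tool_rot: [3.141, -0.001, 3.063]
contact_force: [-1.8, 3.2, -0.5]
opening: 0.0318
grip_force: 45.0
```

```bash
python3 m.py
```

```text
t 5.20 pos [ 0.5586 -0.0714  0.1169] turn 56.13 F [-1.8  3.2 -0.5] M [0.482 0.187 0.333] j [-1.606 -0.808] q6 -1.756 op 0.0318 grip 45.0
```

{"name": "arm_command", "arguments": {"fingers": [1, 1, 1, 1, 1, 1, 1, 1], "travel": [[0, 0, 0.0001], [0, 0, 0.0002], [0, 0, 0.0003], [0, 0, 0.0004], [0, 0, 0.0005], [0, 0, 0.0005], [0, 0, 0.0006], [0, 0, 0.0007]], "dr": [[0, 0, 4], [0, 0, 8], [0, 0, 12], [0, 0, 16], [0, 0, 20], [0, 0, 24], [0, 0, 28], [0, 0, 32]]}}

```text
time: 5.87
tool_pos: [0.5588, -0.071, 0.1162]
tool_rot: [3.141, -0.002, 2.504]
contact_force: [0.1, 3.9, -1.0]
opening: 0.0317
grip_force: 45.0
```

```bash
python3 m.py
```

```text
t 5.87 pos [ 0.5588 -0.071   0.1162] turn 88.13 F [ 0.1  3.9 -1. ] M [0.665 0.066 0.241] j [-2.66  -0.807] q6 -1.197 op 0.0317 grip 45.0
```

{"name": "arm_command", "arguments": {"fingers": [1, 1, 1, 1, 1, 1, 1, 1], "travel": [[0, 0, 0.0], [0, 0, 0.0001], [0, 0, 0.0001], [0, 0, 0.0002], [0, 0, 0.0002], [0, 0, 0.0003], [0, 0, 0.0003], [0, 0, 0.0004]], "dr": [[0, 0, 2], [0, 0, 4], [0, 0, 6], [0, 0, 8], [0, 0, 10], [0, 0, 12], [0, 0, 14], [0, 0, 16]]}}

```text
time: 6.53
tool_pos: [0.5589, -0.0708, 0.1158]
tool_rot: [3.141, -0.002, 2.227]
contact_force: [0.0, 5.8, -0.9]
opening: 0.0317
grip_force: 45.0
```

```bash
python3 m.py
```

```text
t 6.53 pos [ 0.5589 -0.0708  0.1158] turn 104.03 F [ 0.   5.8 -0.9] M [ 0.723 -0.038  0.323] j [-3.038 -0.252] q6 -0.920 op 0.0317 grip 45.0
```

{"name": "arm_command", "arguments": {"fingers": [1, 1, 1, 1], "travel": [[0, 0, 0.0], [0, 0, 0.0001], [0, 0, 0.0001], [0, 0, 0.0002]], "dr": [[0, 0, 2], [0, 0, 4], [0, 0, 6], [0, 0, 8]]}}

```text
time: 6.87
tool_pos: [0.5591, -0.0708, 0.1156]
tool_rot: [3.141, -0.002, 2.087]
contact_force: [0.8, 5.0, -0.1]
opening: 0.0315
grip_force: 45.0
```

```bash
python3 m.py
```

```text
t 6.87 pos [ 0.5591 -0.0708  0.1156] turn 112.03 F [ 0.8  5.  -0.1] M [ 0.755 -0.148  0.308] j [-3.221 -0.253] q6 -0.780 op 0.0315 grip 45.0
```

{"name": "arm_command", "arguments": {"fingers": [1, 1, 1, 1], "travel": [[0, 0, 0.0], [0, 0, 0.0001], [0, 0, 0.0001], [0, 0, 0.0002]], "dr": [[0, 0, 2], [0, 0, 4], [0, 0, 6], [0, 0, 8]]}}

```text
time: 7.2
tool_pos: [0.5592, -0.0707, 0.1155]
tool_rot: [3.141, -0.002, 1.947]
contact_force: [1.0, 6.2, -0.6]
opening: 0.0318
grip_force: 45.0
```

```bash
python3 m.py
```

```text
t 7.20 pos [ 0.5592 -0.0707  0.1155] turn 120.03 F [ 1.   6.2 -0.6] M [ 0.783 -0.107  0.306] j [-3.374 -0.253] q6 -0.641 op 0.0318 grip 45.0
```

{"name": "arm_command", "arguments": {"fingers": [1, 1, 1, 1], "travel": [[0.0003, 0.0001, 0.0], [0.0006, 0.0002, 0.0001], [0.001, 0.0004, 0.0001], [0.001, 0.0004, 0.0002]], "dr": [[0, 0, 2], [0, 0, 4], [0, 0, 6], [0, 0, 8]]}}

```text
time: 7.53
tool_pos: [0.5593, -0.0706, 0.1153]
tool_rot: [3.141, -0.0, 1.808]
contact_force: [0.5, 1.2, -0.6]
opening: 0.0314
grip_force: 45.0
```

```bash
python3 m.py
```

```text
t 7.53 pos [ 0.5593 -0.0706  0.1153] turn 128.02 F [ 0.5  1.2 -0.6] M [ 0.126 -0.156  0.302] j [-1.099 -0.244] q6 -0.499 op 0.0314 grip 45.0
```

{"name": "arm_command", "arguments": {"fingers": [1, 1, 1, 1], "travel": [[0, 0, 0.0], [0, 0, 0.0001], [0, 0, 0.0001], [0, 0, 0.0002]], "dr": [[0, 0, 2], [0, 0, 4], [0, 0, 6], [0, 0, 8]]}}

```text
time: 7.87
tool_pos: [0.5594, -0.0706, 0.1151]
tool_rot: [3.141, -0.0, 1.668]
contact_force: [0.9, 1.7, -0.4]
opening: 0.0317
grip_force: 45.0
```

```bash
python3 m.py
```

```text
t 7.87 pos [ 0.5594 -0.0706  0.1151] turn 136.03 F [ 0.9  1.7 -0.4] M [ 0.19  -0.208  0.27 ] j [-1.335 -0.253] q6 -0.359 op 0.0317 grip 45.0
```

{"name": "arm_command", "arguments": {"fingers": [1, 1, 1, 1, 1], "travel": [[0, 0, 0.0], [0, 0, 0.0001], [0, 0, 0.0001], [0, 0, 0.0002], [0, 0, 0.0002]], "dr": [[0, 0, 2], [0, 0, 4], [0, 0, 6], [0, 0, 8], [0, 0, 10]]}}

```text
time: 8.28
tool_pos: [0.5596, -0.0706, 0.115]
tool_rot: [3.14, -0.001, 1.493]
contact_force: [2.3, 1.2, -2.1]
opening: 0.0314
grip_force: 45.0
```

```bash
python3 m.py
```

```text
t 8.28 pos [ 0.5596 -0.0706  0.115 ] turn 146.04 F [ 2.3  1.2 -2.1] M [ 0.202 -0.28   0.309] j [-1.386 -0.251] q6 -0.185 op 0.0314 grip 45.0
```

{"name": "arm_command", "arguments": {"fingers": [1, 1, 1, 1, 1], "travel": [[0, 0, 0.0], [0, 0, 0.0001], [0, 0, 0.0001], [0, 0, 0.0002], [0, 0, 0.0002]], "dr": [[0, 0, 2], [0, 0, 4], [0, 0, 6], [0, 0, 8], [0, 0, 10]]}}

```text
time: 8.7
tool_pos: [0.5597, -0.0706, 0.1148]
tool_rot: [3.14, -0.001, 1.319]
contact_force: [2.2, 1.3, -3.2]
opening: 0.0317
grip_force: 45.0
```

```bash
python3 m.py
```

```text
t 8.70 pos [ 0.5597 -0.0706  0.1148] turn 156.03 F [ 2.2  1.3 -3.2] M [ 0.137 -0.347  0.333] j [-1.371 -0.25 ] q6 -0.010 op 0.0317 grip 45.0
```

{"name": "arm_command", "arguments": {"fingers": [1, 1, 1, 1, 1], "travel": [[0, 0, 0.0001], [0, 0, 0.0002], [0, 0, 0.0002], [0, 0, 0.0003], [0, 0, 0.0003]], "dr": [[0, 0, 2], [0, 0, 4], [0, 0, 6], [0, 0, 8], [0, 0, 10]]}}

```text
time: 9.12
tool_pos: [0.5599, -0.0707, 0.1145]
tool_rot: [3.14, -0.001, 1.144]
contact_force: [3.2, 1.8, -3.1]
opening: 0.0319
grip_force: 45.0
```

```bash
python3 m.py
```

```text
t 9.12 pos [ 0.5599 -0.0707  0.1145] turn 166.04 F [ 3.2  1.8 -3.1] M [ 0.152 -0.441  0.304] j [-1.31 -0.25] q6 0.164 op 0.0319 grip 45.0
```

{"name": "arm_command", "arguments": {"fingers": [1, 1, 1, 1, 1], "travel": [[0, 0, 0.0001], [0, 0, 0.0002], [0, 0, 0.0002], [0, 0, 0.0003], [0, 0, 0.0003]], "dr": [[0, 0, 2], [0, 0, 4], [0, 0, 6], [0, 0, 8], [0, 0, 10]]}}

```text
time: 9.53
tool_pos: [0.56, -0.0708, 0.1143]
tool_rot: [3.14, -0.001, 0.97]
contact_force: [3.0, 1.4, -1.5]
opening: 0.0318
grip_force: 45.0
```

```bash
python3 m.py
```

```text
t 9.53 pos [ 0.56   -0.0708  0.1143] turn 176.04 F [ 3.   1.4 -1.5] M [ 0.128 -0.413  0.304] j [-1.188 -0.251] q6 0.339 op 0.0318 grip 45.0
```

{"name": "arm_command", "arguments": {"fingers": [1, 1, 1, 1, 1], "travel": [[0, 0, 0.0], [0, 0, 0.0001], [0, 0, 0.0001], [0, 0, 0.0002], [0, 0, 0.0002]], "dr": [[0, 0, 2], [0, 0, 4], [0, 0, 6], [0, 0, 8], [0, 0, 10]]}}

```text
time: 9.95
tool_pos: [0.5601, -0.0709, 0.1141]
tool_rot: [3.14, -0.002, 0.795]
contact_force: [3.8, 1.4, -3.0]
opening: 0.0316
grip_force: 45.0
```

```bash
python3 m.py
```

```text
t 9.95 pos [ 0.5601 -0.0709  0.1141] turn 186.04 F [ 3.8  1.4 -3. ] M [ 0.021 -0.497  0.302] j [-1.005 -0.25 ] q6 0.513 op 0.0316 grip 45.0
```

{"name": "arm_command", "arguments": {"fingers": [1, 1, 1, 1, 1], "travel": [[0, 0, 0.0001], [0, 0, 0.0002], [0, 0, 0.0002], [0, 0, 0.0003], [0, 0, 0.0003]], "dr": [[0, 0, 2], [0, 0, 4], [0, 0, 6], [0, 0, 8], [0, 0, 10]]}}

```text
time: 10.37
tool_pos: [0.5602, -0.071, 0.1139]
tool_rot: [3.14, -0.002, 0.621]
contact_force: [3.1, 1.1, -3.4]
opening: 0.0316
grip_force: 45.0
```

```bash
python3 m.py
```

```text
t 10.37 pos [ 0.5602 -0.071   0.1139] turn 196.04 F [ 3.1  1.1 -3.4] M [-0.075 -0.521  0.253] j [-0.785 -0.251] q6 0.688 op 0.0316 grip 45.0
```

{"name": "arm_command", "arguments": {"fingers": [1, 1, 1, 1, 1], "travel": [[0, 0, 0.0001], [0, 0, 0.0002], [0, 0, 0.0002], [0, 0, 0.0003], [0, 0, 0.0003]], "dr": [[0, 0, 2], [0, 0, 4], [0, 0, 6], [0, 0, 8], [0, 0, 10]]}}

```text
time: 10.78
tool_pos: [0.5603, -0.0711, 0.1136]
tool_rot: [3.14, -0.002, 0.446]
contact_force: [2.4, -0.5, -2.7]
opening: 0.0314
grip_force: 45.0
```

```bash
python3 m.py
```

```text
t 10.78 pos [ 0.5603 -0.0711  0.1136] turn 206.04 F [ 2.4 -0.5 -2.7] M [-0.047 -0.499  0.263] j [-0.522 -0.251] q6 0.862 op 0.0314 grip 45.0
```

{"name": "arm_command", "arguments": {"fingers": [1, 1, 1, 1, 1], "travel": [[0, 0, 0.0001], [0, 0, 0.0002], [0, 0, 0.0002], [0, 0, 0.0003], [0, 0, 0.0003]], "dr": [[0, 0, 2], [0, 0, 4], [0, 0, 6], [0, 0, 8], [0, 0, 10]]}}

```text
time: 11.2
tool_pos: [0.5604, -0.0713, 0.1134]
tool_rot: [3.14, -0.003, 0.272]
contact_force: [3.4, 0.2, -1.8]
opening: 0.0316
grip_force: 45.0
```

```bash
python3 m.py
```

```text
t 11.20 pos [ 0.5604 -0.0713  0.1134] turn 216.04 F [ 3.4  0.2 -1.8] M [-0.126 -0.445  0.35 ] j [-0.227 -0.251] q6 1.037 op 0.0316 grip 45.0
```

{"name": "arm_command", "arguments": {"fingers": [1, 1, 1, 1], "travel": [[0, 0, 0.0], [0, 0, 0.0001], [0, 0, 0.0001], [0, 0, 0.0002]], "dr": [[0, 0, 2], [0, 0, 4], [0, 0, 6], [0, 0, 8]]}}

```text
time: 11.53
tool_pos: [0.5604, -0.0714, 0.1132]
tool_rot: [3.14, -0.003, 0.132]
contact_force: [3.5, -0.4, -1.4]
opening: 0.0316
grip_force: 45.0
```

```bash
python3 m.py
```

```text
t 11.53 pos [ 0.5604 -0.0714  0.1132] turn 224.04 F [ 3.5 -0.4 -1.4] M [-0.222 -0.421  0.286] j [ 0.027 -0.252] q6 1.176 op 0.0316 grip 45.0
```

{"name": "arm_command", "arguments": {"fingers": [1, 1, 1, 1, 1], "travel": [[0, 0, 0.0], [0, 0, 0.0001], [0, 0, 0.0001], [0, 0, 0.0002], [0, 0, 0.0002]], "dr": [[0, 0, 2], [0, 0, 4], [0, 0, 6], [0, 0, 8], [0, 0, 10]]}}

```text
time: 11.95
tool_pos: [0.5604, -0.0716, 0.113]
tool_rot: [3.141, -0.003, -0.043]
contact_force: [3.9, -2.1, -2.0]
opening: 0.0317
grip_force: 45.0
```

```bash
python3 m.py
```

```text
t 11.95 pos [ 0.5604 -0.0716  0.113 ] turn 234.04 F [ 3.9 -2.1 -2. ] M [-0.293 -0.392  0.266] j [ 0.37  -0.251] q6 1.351 op 0.0317 grip 45.0
```

{"name": "arm_command", "arguments": {"fingers": [1, 1, 1, 1, 1], "travel": [[0, 0, 0.0001], [0, 0, 0.0001], [0, 0, 0.0002], [0, 0, 0.0002], [0, 0, 0.0003]], "dr": [[0, 0, 2], [0, 0, 4], [0, 0, 6], [0, 0, 8], [0, 0, 10]]}}

```text
time: 12.37
tool_pos: [0.5604, -0.0717, 0.1128]
tool_rot: [3.141, -0.003, -0.217]
contact_force: [3.3, -1.6, -0.9]
opening: 0.0317
grip_force: 45.0
```

```bash
python3 m.py
```

```text
t 12.37 pos [ 0.5604 -0.0717  0.1128] turn 244.04 F [ 3.3 -1.6 -0.9] M [-0.396 -0.318  0.265] j [ 0.706 -0.253] q6 1.526 op 0.0317 grip 45.0
```

{"name": "arm_command", "arguments": {"fingers": [1, 1, 1, 1, 1], "travel": [[0, 0, 0.0001], [0, 0, 0.0001], [0, 0, 0.0002], [0, 0, 0.0002], [0, 0, 0.0003]], "dr": [[0, 0, 2], [0, 0, 4], [0, 0, 6], [0, 0, 8], [0, 0, 10]]}}

```text
time: 12.78
tool_pos: [0.5603, -0.0721, 0.1126]
tool_rot: [3.141, -0.004, -0.391]
contact_force: [2.7, -2.8, 1.1]
opening: 0.0316
grip_force: 45.0
```

```bash
python3 m.py
```

```text
t 12.78 pos [ 0.5603 -0.0721  0.1126] turn 254.00 F [ 2.7 -2.8  1.1] M [-0.769 -0.108  0.578] j [ 1.32  -0.017] q6 1.700 op 0.0316 grip 45.0
```

Contact felt: torque rose by 0.24–0.28 N m. I'll do one last small nudge.

{"name": "arm_command", "arguments": {"fingers": [1], "travel": [[0, 0, 0]], "dr": [[0, 0, 1.5]]}}

```text
time: 12.87
tool_pos: [0.5603, -0.0722, 0.1126]
tool_rot: [3.141, -0.004, -0.417]
contact_force: [2.2, -3.8, -0.5]
opening: 0.0318
grip_force: 45.0
```

```bash
python3 m.py
```

```text
t 12.87 pos [ 0.5603 -0.0722  0.1126] turn 255.50 F [ 2.2 -3.8 -0.5] M [-0.839 -0.127  0.562] j [1.367 0.286] q6 1.726 op 0.0318 grip 45.0
```

Total rise is about 0.3 N m. Release: open the fingers, then rise.

{"name": "arm_command", "arguments": {"fingers": [0.3, 0.2, 0, -0.2, -0.5, -1, -1, -1], "travel": [[0, 0, 0], [0, 0, 0], [0, 0, 0], [0, 0, 0], [0, 0, 0], [0, 0, 0], [0, 0, 0], [0, 0, 0]], "dr": [[0, 0, 0], [0, 0, 0], [0, 0, 0], [0, 0, 0], [0, 0, 0], [0, 0, 0], [0, 0, 0], [0, 0, 0]]}}

```text
time: 13.53
tool_pos: [0.559, -0.071, 0.112]
tool_rot: [-3.141, 0.0, -0.417]
contact_force: [0.4, -0.9, -0.6]
opening: 0.0722
grip_force: 0.0
```

{"name": "arm_command", "arguments": {"fingers": [-1, -1, -1, -1, -1, -1, -1, -1], "travel": [[0, 0, 0], [0, 0, -0.005], [0, 0, -0.02], [0, 0, -0.04], [0, 0, -0.065], [0, 0, -0.09], [0, 0, -0.11], [0, 0, -0.115]], "dr": [[0, 0, 0], [0, 0, 0], [0, 0, 0], [0, 0, 0], [0, 0, 0], [0, 0, 0], [0, 0, 0], [0, 0, 0]]}}

```text
time: 14.2
tool_pos: [0.5605, -0.0715, 0.2311]
tool_rot: [-3.14, -0.007, -0.417]
contact_force: [0.4, -0.5, 0.3]
opening: 0.0915
grip_force: 0.0
```

```bash
python3 - <<'E'
import m
from h import *
from cell import *
c=read_camera('wrist');P=cloud(c);z=P[...,2];im=c['color']
p=c['R']@np.array([.5595,-.0715,.125])+c['t'];u=int(c['cx']+c['fx']*p[0]/p[2]);v=int(c['cy']+c['fy']*p[1]/p[2])
roi=np.zeros(z.shape,bool);roi[v-35:v+35,u-35:u+35]=1
near=roi&(z>.128)&(z<.140);print(np.nanpercentile(z[near],[25,50,75]))
b,a=np.nonzero(near);Q=np.array([plane(c,i,j,.1355)[:2] for i,j in zip(a,b)])
W=np.array([np.ptp(Q@[np.cos(t),np.sin(t)]) for t in np.radians(range(180))]).reshape(3,60).mean(0);print('flat normal mod60',W.argmin(),'expected',(141.5-255.5)%60)
cv2.imwrite('pics/e.png',cv2.resize(im[v-60:v+60,u-80:u+80],None,fx=4,fy=4,interpolation=cv2.INTER_CUBIC))
E
```

```text
t 14.20 pos [ 0.5605 -0.0715  0.2311] turn 255.48 F [ 0.4 -0.5  0.3] M [-0.03   0.125 -0.022] j [-0.053 -0.   ] q6 1.725 op 0.0915 grip 0.0
[0.13449003 0.13502783 0.1356396 ]
flat normal mod60 7 expected 6.0
```

View pics/e.png

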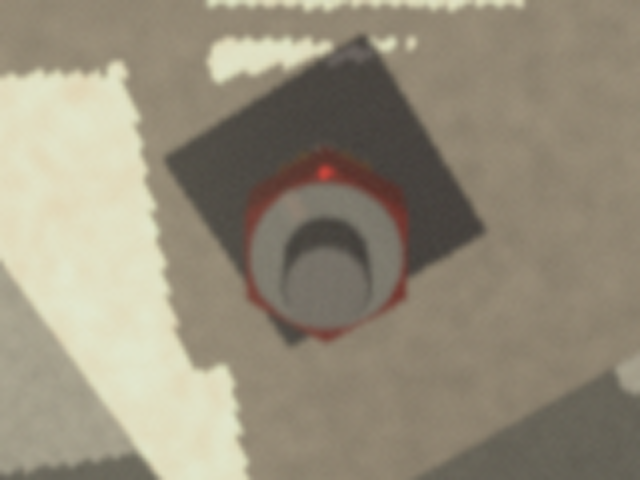

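The crop shows the nut centred on the stud at about (325,245), with its flats where I left them: 7° measured against 6° expected. It has come down about 6 mm and did not spring back.

```bash
python3 -c "
from cell import *
print(hand_in())"
```

```text
the job is handed in; nothing more can be done
None
```

The lock nut is run down and tightened about 0.3 N m above its free-running torque, then released, and the job is handed in; I did not check the set nut's white mark, but peak torque was about 0.6 N m against the 1.2 N m it takes to turn it.

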